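Pack the sample bottles and close the shipping carton

TASK

Get the sample parcel ready to ship: screw the cap of the jar in the carton fully tight (clockwise, to its stop) and put every square sample bottle on the bench into the carton beside the jar. Then fold the two short end flaps of the carton down flat, and only after both of them the two long flaps down flat over them. Leave the beaker, the tape and the test-tube rack where they are.

Things in the scene. Friction and masses are not known exactly. Their poses are not given: they have to be found in the camera images.
- carton: open cardboard carton fixed to the bench, 170 (its x) by 260 mm (its y) outside, walls 5 mm, floor 4 mm; end walls (across y) 104 mm high, side walls 109. Origin: centre of its underside on the bench, z up, -x side towards the robot, turned up to 0.2 rad. Inside, a fixed grey fibre insert with a jar fills y = 32 to 125 mm; y = -125 to +30 mm is bare floor for the bottles.
- cap (a joint): screw cap of the jar: angle still to go to its stop. 0 = fully tight (grey ridge on the cap points to the carton's +x side, over the small lug on the jar); grows anticlockwise seen from above, to 4.0; starts at 2.0 to 3.6. Tighten clockwise from above; friction about 0.06 N m. Captive: it turns in place, without rising or coming off.
- cap_top (a point): centre of the cap's top, 95 mm above the bench, at x = 0, y = +75 mm of the carton; z up, its x axis is the ridge's direction. The cap is a white ribbed disc 44 mm across and 22 mm high (73 to 95 mm above the bench) with a ridge 3 mm high on top; the jar below is 52 mm across up to 70 mm, the insert 32 mm high. Nearest carton wall 50 mm from its axis.
- flap_left (a joint): left (+y end) flap of the carton, one of the short pair: cardboard 4 mm thick, 154 mm wide along its hinge, 80 mm from hinge to free edge. Angle 0 = shut, level over the mouth; 1.57 = upright; more = leaning outward (starts at 1.66 to 1.85, stop at 2.0). No spring; friction (0.04 N m) holds it where it is left. Push its outer face in and down to fold it.
- flap_right (a joint): right (-y end) flap of the carton, one of the short pair: cardboard 4 mm thick, 154 mm wide along its hinge, 80 mm from hinge to free edge. Angle 0 = shut, level over the mouth; 1.57 = upright; more = leaning outward (starts at 1.66 to 1.85, stop at 2.0). No spring; friction (0.04 N m) holds it where it is left. Push its outer face in and down to fold it.
- flap_near (a joint): near (-x side) flap of the carton, one of the long pair: cardboard 4 mm thick, 256 mm wide along its hinge, 83 mm from hinge to free edge. Angle 0 = shut, level over the mouth; 1.57 = upright; more = leaning outward (starts at 1.66 to 1.85, stop at 2.0). No spring; friction (0.04 N m) holds it where it is left. Push its outer face in and down to fold it.
- flap_far (a joint): far (+x side) flap of the carton, one of the long pair: cardboard 4 mm thick, 256 mm wide along its hinge, 83 mm from hinge to free edge. Angle 0 = shut, level over the mouth; 1.57 = upright; more = leaning outward (starts at 1.66 to 1.85, stop at 2.0). No spring; friction (0.04 N m) holds it where it is left. Push its outer face in and down to fold it.
- flap_left_hinge (a point): middle of the hinge line of the left flap, on the outer top edge of the carton wall, 104 mm above the bench; axes as the carton's; outward is +y of the carton
- flap_right_hinge (a point): middle of the hinge line of the right flap, on the outer top edge of the carton wall, 104 mm above the bench; axes as the carton's; outward is -y of the carton
- flap_near_hinge (a point): middle of the hinge line of the near flap, on the outer top edge of the carton wall, 109 mm above the bench; axes as the carton's; outward is -x of the carton
- flap_far_hinge (a point): middle of the hinge line of the far flap, on the outer top edge of the carton wall, 109 mm above the bench; axes as the carton's; outward is +x of the carton
- bottle1: square white plastic sample bottle: body 30 x 30 mm and 62 mm high, round grey cap 26 mm in diameter above it (66 to 85 mm), 85 mm tall in all, about 60 g, sealed. Origin at the centre of its underside, z up towards the cap, x and y square to its sides. Starts standing on the bench to the left of the carton; two to four of the four are present.
- bottle2: square white plastic sample bottle: body 30 x 30 mm and 62 mm high, round grey cap 26 mm in diameter above it (66 to 85 mm), 85 mm tall in all, about 60 g, sealed. Origin at the centre of its underside, z up towards the cap, x and y square to its sides. Starts standing on the bench to the left of the carton; two to four of the four are present.
- bottle3: square white plastic sample bottle: body 30 x 30 mm and 62 mm high, round grey cap 26 mm in diameter above it (66 to 85 mm), 85 mm tall in all, about 60 g, sealed. Origin at the centre of its underside, z up towards the cap, x and y square to its sides. Starts standing on the bench to the left of the carton; two to four of the four are present.
- bottle4: square white plastic sample bottle: body 30 x 30 mm and 62 mm high, round grey cap 26 mm in diameter above it (66 to 85 mm), 85 mm tall in all, about 60 g, sealed. Origin at the centre of its underside, z up towards the cap, x and y square to its sides. Starts standing on the bench to the left of the carton; two to four of the four are present.
- beaker: empty glass beaker, 72 mm across, 90 mm high, origin under its centre; bystander
- tape: roll of brown tape lying flat, 90 mm across, 45 mm high, origin under its centre; bystander
- rack: white test-tube rack, 70 x 200 mm, 62 mm high with tubes to 105 mm, origin under its centre; bystander
Things that resemble listed ones, but are neither listed nor needed, are in the scene too. Leave any pink or yellow look-alike of the bottle4 alone. What is shaped like the bottle2 but green is not meant.

How it is judged:
By the outcome, as a careful person would: the job done as asked, in the order asked, and still so for the second after the job is handed in, with the robot touching nothing.
Of bottle1, bottle2, bottle3, bottle4 only 2 to 4 are there at a start; the rules pass over those that are not, and their reading is None.
At some moment in a run one of bottle1, bottle2, bottle3, bottle4 may be knocked a few centimetres aside while the robot is not near it.
Once in a run the grip may slacken for a moment while it holds something.
It also fails if it takes over 210 s, if anything falls off the work surface, if the arm or the gripper's body presses on something with over 40 N, if the wrist force passes 120 N, or if a joint passes its speed limit or range.

ROBOT

A 7-joint arm with a two-finger parallel gripper is mounted at the origin on the work surface. World frame = base frame: x ahead of the robot, y to its left, z up, the work surface at z = 0. Lengths are in m, angles in rad, forces in N, time in s.
With the tool pointing down it reaches from about 0.425 to 0.875 m from the base axis. Payload 4.7 kg.
Tool frame: the origin (TCP) lies midway between the tips of the shut fingers; the grasp point (between the pads) lies 19 mm behind it; z points along the fingers, y is the line along which they close (so a half turn about z gives the same grasp; the last joint's range is limited). The gripper opens to 85 mm and grips with 20 to 120 N. Pads are 22 mm wide; open, the fingers measure 114 mm over their backs; the gripper's body (76 mm by 85 mm) begins 54 mm behind the grasp point. The pads swing forward as they close: fully open they stand 13 mm farther back than shut.
Start: joints at [1.218, 0.321, -0.07, 1.45, 0.023, 1.371, -0.057], TCP at [0.233, -0.607, 0.231] pointing down, gripper open.
Joint ranges: [-2.86, 2.86], [-0.3, 2.09], [-1.38, 1.24], [0.06, 2.45], [-1.56, 4.7], [0.09, 2.05], [-2.69, 2.69]. Speed limits (rad/s): [2.57, 2.57, 3.14, 3.14, 3.14, 3.14, 3.14].

INTERFACE

Orientations are given as a unit quaternion [w, x, y, z].
In Python, from cell import readout, imaging, r gives the robot as it stands. The module is installed in compiled form; this text tells all that it offers.
- The arm moves only by the shell command python3 -m handwheel 'ROWS' [FORCE]. ROWS is JSON, one flat list of numbers, 7 for each row, row after row: the shift along the tool's x, y, z in mm, then the turn, a rotation vector about the tool's x, y, z in rad, then the opening, from 0 (shut) to 1 (fully open). A call has 1 to 10 rows; each row shifts and turns the commanded pose from where the row before left it, along the tool's axes as they then stand; what a row does not reach is not made up. A row lasts 1/12 s, in which the tool goes at most 41.7 mm and 7.16 degrees, less where a joint would pass 70% of its speed; a pose out of reach is approached as far as the arm can. A call is refused whole if a number of a shift passes 41.7 or a number of a turn 0.125, either way. A call with a gripper value outside its range is refused whole. The fingers move at their own pace and stop on an object; FORCE is the grip in N (left out, the last holds). Time passes only in rows, so rows that do not move let the fingers close. It gives the time, the measured TCP pose, the force, the opening and the grip force at its end, in the units of the state.
- readout.observe(): the state, without advancing time (a new reading comes with each control period).
- imaging.snapshot(name): name is "scene" or "top"; returns a dict with "img" (420x560x3 uint8, red, green, blue), "fx", "fy", "cx", "cy" (pixels), "D" ([k1, k2, p1, p2, k3] as OpenCV has them; the pictures are not rectified), "pose" (4x4, takes a point from camera to world coordinates). Camera axes: x right, y up, looking along -z (the intrinsics and any distortion apply to the point x, -y, -z); pixel columns grow to the right and rows downward; lengths in m; the calibration is good to about 2 mm. A picture is of the moment at which its call begins. There is no depth.
- r.finish_job(): hands the job in; it is judged then, once.
The state is a dict: "time_s": time; "joint_positions": joint angles; "qvel": joint speeds; "joint_efforts": joint torques, N m; "tool_pos": TCP position; "orientation": TCP orientation; "contact_force": force on the tool from outside, world axes, zero at the start; "ft_torque": the same for the moment, N m; "finger_gap": finger opening in m; "grip_force": force on a finger pad.
Only numpy, scipy, OpenCV 4.12 (cv2) and the standard library are available. Lean on these libraries where they do the work, as an engineer would, in place of code of your own. Each camera call takes 0.05 s, during which the arm holds its last target. There are 200 camera calls.

## Working session

There is one attempt and no reset: what is moved stays moved. The work goes in short steps, Python scripts to look and compute and a shell command to move; the robot and the scene stay as the last step left them, time stands still between calls to the robot, and variables do not carry over. Pictures are saved under pics/ and viewed, at most 14 in all, crops included, and the job is handed in when it is done.

```bash
mkdir -p pics
cat > h.py <<'E'
import numpy as np, cv2
from cell import readout, imaging, r
def snap(n,f=None):
    s=imaging.snapshot(n)
    if f: cv2.imwrite('pics/'+f,s['img'][:,:,::-1])
    return s
def K(s): return np.array([[s['fx'],0,s['cx']],[0,s['fy'],s['cy']],[0,0,1.]])
def ray(s,uv):
    p=cv2.undistortPoints(np.array(uv,float).reshape(-1,1,2),K(s),np.array(s['D'],float)).reshape(-1,2)
    T=np.array(s['pose']); d=np.c_[p[:,0],-p[:,1],-np.ones(len(p))]@T[:3,:3].T
    return T[:3,3],d
def onz(s,uv,z):
    o,d=ray(s,uv); return o+d*((z-o[2])/d[:,2])[:,None]
def proj(s,P):
    T=np.array(s['pose']); q=(np.array(P,float).reshape(-1,3)-T[:3,3])@T[:3,:3]; q=q*[1,-1,-1]
    return cv2.projectPoints(q,np.zeros(3),np.zeros(3),K(s),np.array(s['D'],float))[0].reshape(-1,2)
E
python3 - <<'E'
from h import *
for n in('scene','top'):
    s=snap(n,n+'0.png'); print(n,s['fx'],s['D'],np.round(s['pose'],3).tolist())
print(readout.observe())
E
```

```text
scene 390.2012244100083 [0.01917299 0.         0.         0.         0.        ] [[-0.817, -0.505, 0.278, 0.841], [0.577, -0.711, 0.402, 0.477], [-0.005, 0.489, 0.872, 0.858], [0.0, 0.0, 0.0, 1.0]]
top 487.6141268579973 [-0.09850242  0.          0.          0.          0.        ] [[0.026, 0.997, -0.075, 0.533], [-1.0, 0.025, -0.012, 0.103], [-0.01, 0.076, 0.997, 1.257], [0.0, 0.0, 0.0, 1.0]]
{'time_s': 0.1, 'joint_positions': array([ 1.21808639,  0.32176379, -0.07005298,  1.45160059,  0.02258504,
        1.37080132, -0.05692291]), 'qvel': array([-0.00146502, -0.0003667 ,  0.0015168 , -0.00280091,  0.0007676 ,
        0.00132428,  0.00045355]), 'joint_efforts': array([ 8.20831483e-04, -4.94878221e+01, -3.83583270e-01, -3.15211880e+01,
        1.29564316e-02,  7.33645109e-03,  3.55918030e-05]), 'tool_pos': array([ 0.23287617, -0.60631168,  0.23029905]), 'orientation': array([-8.69022873e-04,  9.83230481e-01,  1.82365083e-01, -2.07530489e-04]), 'contact_force': array([ 0.62133672, -0.67580295,  1.1390016 ]), 'ft_torque': array([0.03803054, 0.02774786, 0.00114357]), 'grip_force': 0.0, 'finger_gap': 0.08539326655077398}
```

View pics/scene0.png

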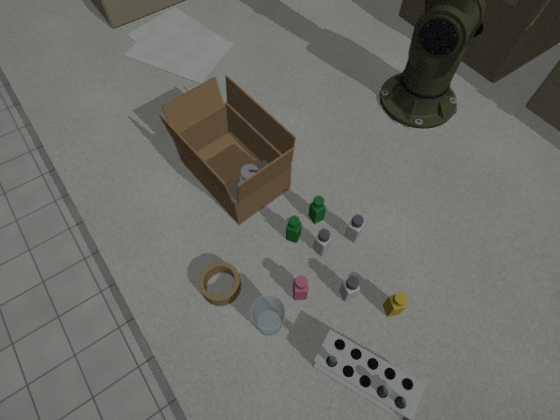

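View pics/top0.png

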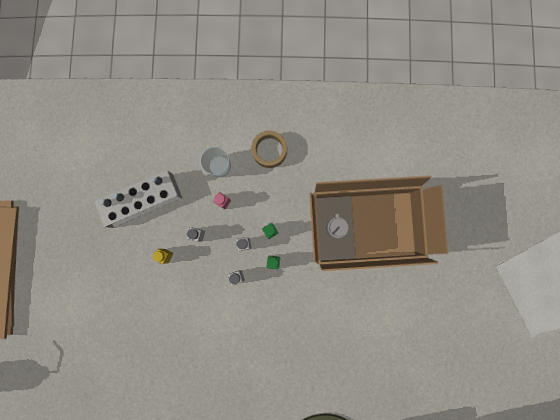

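Scene: carton with jar (top px ≈ 338,228). White bottles with grey caps are at top px (194,234), (242,244) and (235,278). Look-alikes are green (270,230) and (273,262), pink (221,200) and yellow (162,256). The three white/grey ones fit the description; I'll confirm with an enlarged crop.

Run:
```python
from h import *
a=cv2.imread('pics/top0.png'); b=cv2.imread('pics/scene0.png')
A=cv2.resize(a[165:305,150:460],(797,360),interpolation=cv2.INTER_CUBIC)
B=cv2.resize(b[190:310,270:420],(300,240),interpolation=cv2.INTER_CUBIC)
B2=cv2.resize(b[70:230,150:310],(240,240),interpolation=cv2.INTER_CUBIC)
o=np.zeros((600,797,3),np.uint8);o[:360]=A;o[360:,:300]=B;o[360:,300:540]=B2
cv2.imwrite('pics/c1.png',np.clip(o*1.5,0,255).astype(np.uint8))
```

```text
(no output)
```

View pics/c1.png

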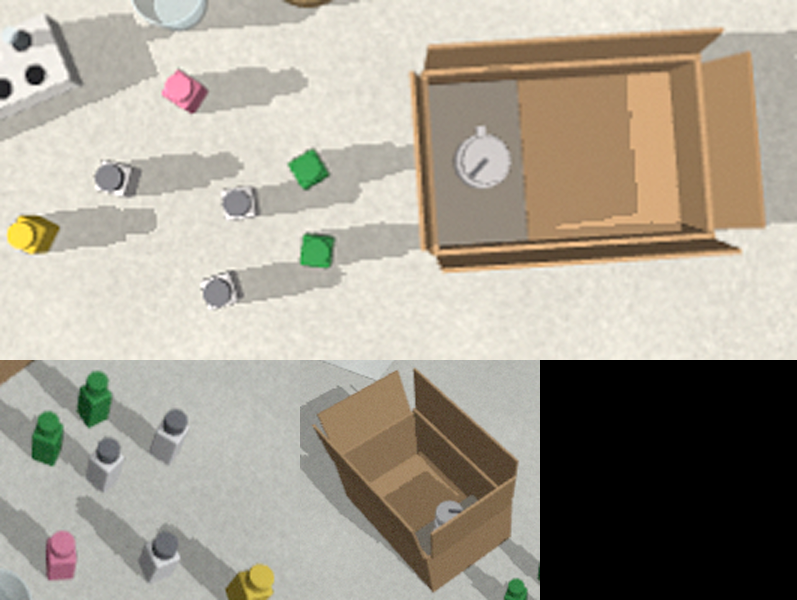

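Confirmed: three white bottles with grey caps; the green, pink and yellow ones are decoys. The ridge points down-left in the top view (toward −x, +y), the lug points up (+x). Now I'll measure them.

```bash
cat >> h.py <<'E'
def bottles(s):
    im=s['img'].astype(int); hsv=cv2.cvtColor(s['img'],cv2.COLOR_RGB2HSV)
    return hsv
E
python3 - <<'E'
from h import *
s=snap('top'); im=s['img']
h=cv2.cvtColor(im,cv2.COLOR_RGB2HSV)
for u,v in[(194,234),(242,244),(235,278)]:
    w=h[v-14:v+15,u-14:u+15]
    m=((w[...,2]<92)&(w[...,1]<60)).astype(np.uint8)   # grey cap
    n,l,st,c=cv2.connectedComponentsWithStats(m); 
    k=l[14,14]; p=c[k]+[u-14,v-14]; 
    print('cap',k,st[k],p,onz(s,[p],.085).round(4), np.median(w[14,12:17],0), )
# jar cap: bright
w=h[210:245,320:356]; m=((w[...,2]>120)&(w[...,1]<40)).astype(np.uint8)
n,l,st,c=cv2.connectedComponentsWithStats(m);print(st[1:],c[1:]+[320,210])
a=im[168:275,305:455,::-1]; cv2.imwrite('pics/c2.png',cv2.convertScaleAbs(cv2.resize(a,(750,535),interpolation=cv2.INTER_CUBIC),alpha=1.5))
b=im[170:300,150:300,::-1]
s2=snap('scene');h2=cv2.cvtColor(s2['img'],cv2.COLOR_RGB2HSV)
for P in[(0,0)]:pass
E
```

```text
cap 0 [  0   0  29  29 767] [193.50456323 233.96349413] [[0.5553 0.3343 0.085 ]] [130.   8.  95.]
cap 0 [  0   0  29  29 803] [241.77085928 244.02241594] [[0.5344 0.2166 0.085 ]] [128.   8.  95.]
cap 0 [  0   0  29  29 797] [234.73902133 278.12672522] [[0.4524 0.231  0.085 ]] [120.   8.  95.]
[[  8   4  21  24 287]] [[338.19163763 226.55400697]]
```

View pics/c2.png

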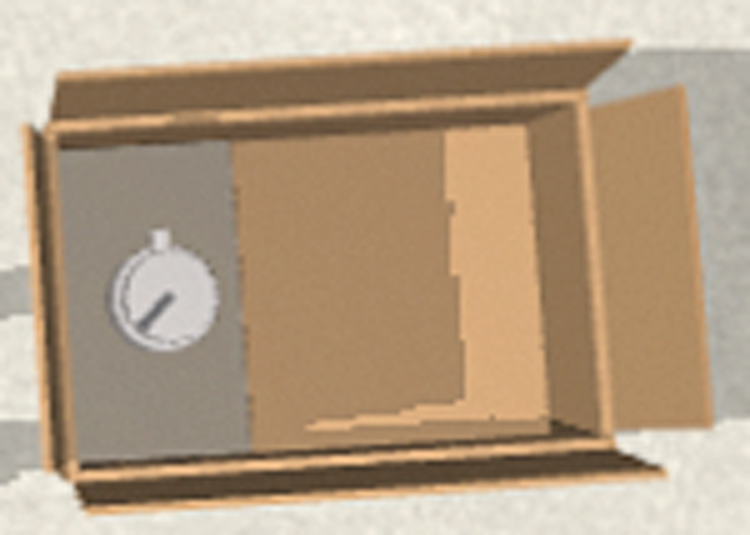

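The crop shows the insert edge (234,140)–(250,450), the far rim (52,127)–(585,93), the near rim (75,478)–(612,440), the right rim (588,95)–(612,438), and the cap centre ≈(168,297) with the ridge ending at (142,330).

Run:
```python
from h import *
s=snap('top'); 
def c(p): return (np.array(p,float)+.5)/5-.5+[305,168]
I=onz(s,c([(234,140),(250,450)]),.032); F=onz(s,c([(52,127),(585,93)]),.109); N=onz(s,c([(75,478),(612,440)]),.109); R=onz(s,c([(588,95),(612,438)]),.104); C=onz(s,c([(168,297)]),.095)[0]; E=onz(s,c([(142,330)]),.097)[0]
for n,L,base in(('I',I[::-1],0),('F',F,-np.pi/2),('N',N,-np.pi/2),('R',R[::-1],0)):
    d=L[1]-L[0]; print(n,L.round(4)[:,:2].tolist(),'yaw',round(np.arctan2(d[1],d[0])-base,4))
print('cap',C,'ridge ang',np.arctan2(*(E-C)[[1,0]]))
yaw=np.mean([np.arctan2(*(F[1]-F[0])[[1,0]])+np.pi/2,np.arctan2(*(N[1]-N[0])[[1,0]])+np.pi/2,np.arctan2(*(I[0]-I[1])[[1,0]])]);print('yaw',yaw)
ex=np.array([np.cos(yaw),np.sin(yaw)]);ey=np.array([-ex[1],ex[0]])
print('x coords F,N',F[:,:2]@ex,N[:,:2]@ex,'cap',C[:2]@ex,'y: R',R[:,:2]@ey,'I',I[:,:2]@ey,'cap',C[:2]@ey)
# bottles: white+grey body contour (non-background bright) 
s2=snap('scene'); h2=cv2.cvtColor(s2['img'],cv2.COLOR_RGB2HSV)
hs=cv2.cvtColor(s['img'],cv2.COLOR_RGB2HSV)
for P in[(.5553,.3343),(.5344,.2166),(.4524,.231)]:
    for nm,S,H in(('top',s,hs),('scene',s2,h2)):
        u,v=proj(S,[*P,.085])[0].round().astype(int)
        w=H[v-9:v+10,u-9:u+10]; m=((w[...,2]<125)&(w[...,0]>100)).astype(np.uint8)
        n,l,st,cc=cv2.connectedComponentsWithStats(m); k=1+st[1:,4].argmax(); q=cc[k]+[u-9,v-9]
        print(nm,u,v,st[k],q.round(1),onz(S,[q],.085 if nm=='top' else .080).round(4))
b=s['img'][215:295,180:290,::-1]; b=cv2.resize(b,(790,574),interpolation=cv2.INTER_CUBIC);cv2.imwrite('pics/c3.png',cv2.convertScaleAbs(b,alpha=1.4))
```

```text
I [[0.5077, -0.062], [0.6635, -0.0513]] yaw 0.068
F [[0.6593, 0.0447], [0.6822, -0.2093]] yaw 0.0899
N [[0.4942, 0.0303], [0.5177, -0.2232]] yaw 0.0925
R [[0.5186, -0.2246], [0.6819, -0.2121]] yaw 0.0763
cap [ 0.58076448 -0.0130527   0.095     ] ridge ang 2.489324708623825
yaw 0.08346059769183395
x coords F,N [0.66072395 0.66237312] [0.4950304  0.49732435] cap 0.5776548262392811 y: R [-0.26819248 -0.26702567] I [-0.10647501 -0.10405792] cap -0.061421963298964606
top 193 234 [ 3  4 12 11 93] [192.2 233.8] [[0.5557 0.3375 0.085 ]]
scene 353 279 [  0   6  15  13 135] [351.3 282.4] [[0.5613 0.3379 0.08  ]]
top 242 244 [ 4  4 10 10 85] [241.4 243.6] [[0.5353 0.2174 0.085 ]]
scene 325 232 [  1   6  13  13 121] [323.5 235.3] [[0.5404 0.2188 0.08  ]]
top 235 278 [ 3  4 11 11 88] [233.9 278.4] [[0.4516 0.2329 0.085 ]]
scene 358 218 [  1   6  14  13 115] [356.9 221.2] [[0.4567 0.2347 0.08  ]]
```

View pics/c3.png

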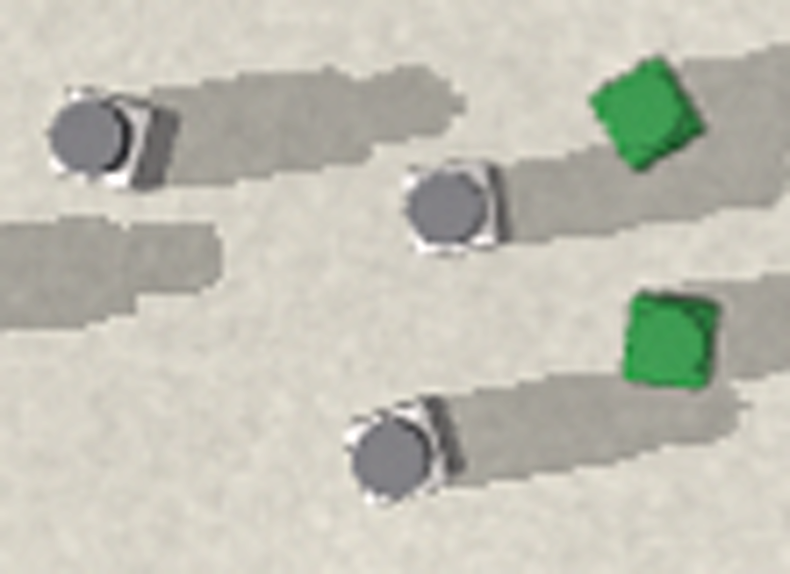

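```bash
cat >> h.py <<'E'
CO=np.array([.5879,-.0883]); CY=.083
def car(x,y): # carton mm -> world m
    c,s=np.cos(CY),np.sin(CY); return CO+np.array([c*x-s*y,s*x+c*y])/1e3
def go(*tg):
    """targets (x,y,z,yaw): prints turn about tool z, then shift in tool axes after the turn"""
    st=readout.observe(); p=st['tool_pos']; w,a,b,d=st['orientation']
    R=cv2.Rodrigues  # noqa
    tx=np.array([1-2*(b*b+d*d),2*(a*b+w*d)]); yaw=np.arctan2(tx[1],tx[0])
    print('t',round(st['time_s'],1),'p',p.round(4),'yaw',yaw.round(3),'j',st['joint_positions'].round(2),'F',st['contact_force'].round(1),'gap',round(st['finger_gap'],4),'grip',round(st['grip_force'],1))
    for x,y,z,ps in tg:
        dx,dy=x-p[0],y-p[1]; c,s=np.cos(ps),np.sin(ps)
        print(' turn %.3f shift %.1f %.1f %.1f'%(np.arctan2(np.sin(yaw-ps),np.cos(yaw-ps)),1e3*(c*dx+s*dy),1e3*(s*dx-c*dy),1e3*(p[2]-z))); p=np.array([x,y,z]); yaw=ps
E
python3 -m handwheel '[0,0,0,0,0,0.122,1,0,0,0,0,0,0.122,0.7,0,0,0,0,0,0.122,0.7,0,0,-20,0,0,0,0.7]' 30
python3 - <<'E'
from h import *
go((.5812,-.0135,.25,0))
E
```

```text
time_s: 0.63
tool_pos: [0.2322, -0.6047, 0.247]
orientation: [-0.004, 1.0, -0.002, -0.002]
contact_force: [0.1, 0.2, 0.1]
finger_gap: 0.0599
grip_force: 0.0
t 0.6 p [ 0.2322 -0.6047  0.247 ] yaw -0.004 j [ 1.18  0.31 -0.02  1.43  0.01  1.41 -0.42] F [0.1 0.2 0.1] gap 0.0599 grip 0.0
 turn -0.004 shift 349.0 -591.2 -3.0
```

```bash
python3 -m handwheel '[14,-24,0,0,0,0,0.7,14,-24,0,0,0,0,0.7,14,-24,0,0,0,0,0.7,14,-24,0,0,0,0,0.7,14,-24,0,0,0,0,0.7,14,-24,0,0,0,0,0.7,14,-24,0,0,0,0,0.7,14,-24,0,0,0,0,0.7,14,-24,0,0,0,0,0.7,14,-24,0,0,0,0,0.7]' >/dev/null
python3 -m handwheel '[14,-24,0,0,0,0,0.7,14,-24,0,0,0,0,0.7,14,-24,0,0,0,0,0.7,14,-24,0,0,0,0,0.7,14,-24,0,0,0,0,0.7,14,-24,0,0,0,0,0.7,14,-24,0,0,0,0,0.7,14,-24,0,0,0,0,0.7,14,-24,0,0,0,0,0.7,14,-24,0,0,0,0,0.7]' >/dev/null
python3 -m handwheel '[14,-24,0,0,0,0,0.7,14,-24,0,0,0,0,0.7,14,-24,0,0,0,0,0.7,14,-24,0,0,0,0,0.7,0,0,0,0,0,0,0.7,0,0,0,0,0,0,0.7]'
python3 - <<'E'
from h import *
go((.5812,-.0135,.25,0))
E
```

```text
time_s: 2.8
tool_pos: [0.5689, -0.0284, 0.2511]
orientation: [-0.0, 1.0, 0.002, -0.0]
contact_force: [0.6, -0.7, -0.7]
finger_gap: 0.0601
grip_force: 0.0
t 2.8 p [ 0.5689 -0.0284  0.2511] yaw 0.005 j [ 0.49  0.18 -0.55  1.61  0.09  1.38 -1.64] F [ 0.6 -0.7 -0.7] gap 0.0601 grip 0.0
 turn 0.005 shift 12.3 -14.9 1.1
```

```bash
python3 -m handwheel '[12,-15,1,0,0,0,0.7,0,0,0,0,0,-0.12,0.7,0,0,0,0,0,-0.12,0.7,0,0,0,0,0,-0.12,0.7,0,0,0,0,0,-0.12,0.7,0,0,0,0,0,-0.12,0.7,0,0,0,0,0,-0.12,0.7,0,0,0,0,0,-0.12,0.7,0,0,0,0,0,-0.12,0.7,0,0,0,0,0,-0.12,0.7]' >/dev/null
python3 -m handwheel '[0,0,0,0,0,-0.12,0.7,0,0,0,0,0,-0.12,0.7,0,0,0,0,0,-0.12,0.7,0,0,0,0,0,-0.12,0.7,0,0,0,0,0,-0.12,0.7,0,0,0,0,0,-0.12,0.7,0,0,0,0,0,-0.12,0.7,0,0,0,0,0,-0.12,0.7,0,0,0,0,0,-0.12,0.7,0,0,0,0,0,-0.12,0.7]' >/dev/null
python3 -m handwheel '[0,0,0,0,0,-0.12,0.7,0,0,0,0,0,-0.12,0.7,0,0,0,0,0,-0.12,0.7,0,0,30,0,0,0,0.7,0,0,30,0,0,0,0.7,0,0,30,0,0,0,0.7,0,0,30,0,0,0,0.7,0,0,0,0,0,0,0.7,0,0,0,0,0,0,0.7,0,0,0,0,0,0,0.7]'
python3 - <<'E'
from h import *
go((.5812,-.0135,.067,-np.pi+.5))
snap('scene','s1.png');snap('top','t1.png')
a=cv2.imread('pics/s1.png')[60:240,140:320];b=cv2.imread('pics/t1.png')[170:280,290:460]
o=np.zeros((400,800,3),np.uint8);o[:,:400]=cv2.resize(a,(400,400));o[:259,400:]=cv2.resize(b,(400,259));cv2.imwrite('pics/c4.png',cv2.convertScaleAbs(o,alpha=1.5))
E
```

```text
time_s: 5.3
tool_pos: [0.5815, -0.0163, 0.132]
orientation: [0.001, 0.248, 0.969, -0.0]
contact_force: [0.6, 0.0, 1.3]
finger_gap: 0.06
grip_force: 0.0
t 5.3 p [ 0.5815 -0.0163  0.132 ] yaw 2.64 j [ 0.68  0.36 -0.84  1.73  0.29  1.18  0.83] F [0.6 0.  1.3] gap 0.06 grip 0.0
 turn -1.002 shift -1.1 2.6 65.0
```

View pics/c4.png

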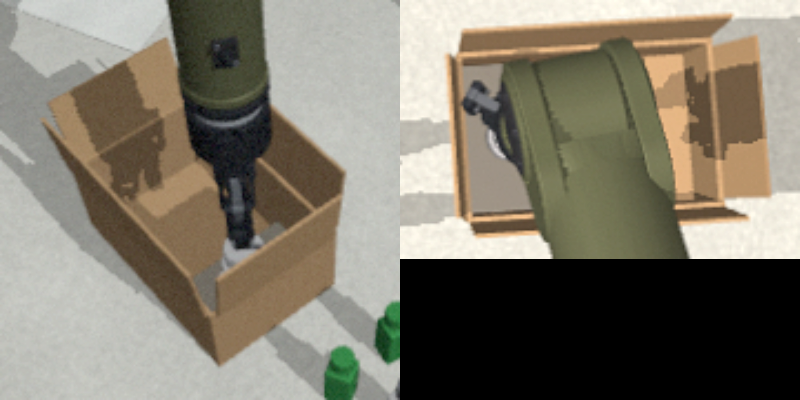

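```bash
python3 -m handwheel '[1.6,2.3,15,0,0,0,0.7,0,0,15,0,0,0,0.7,0,0,15,0,0,0,0.7,0,0,10,0,0,0,0.7,0,0,5,0,0,0,0.7,0,0,5,0,0,0,0.7,0,0,0,0,0,0,0.7]'
python3 -m handwheel '[0,0,0,0,0,0,0.3,0,0,0,0,0,0,0.3,0,0,0,0,0,0,0.3,0,0,0,0,0,0,0.3,0,0,0,0,0,0,0.3,0,0,0,0,0,0,0.3]' 30
python3 - <<'E'
from h import *
go()
E
```

```text
time_s: 5.98
tool_pos: [0.5805, -0.0137, 0.0653]
orientation: [0.0, 0.248, 0.969, -0.0]
contact_force: [-0.2, -2.6, -0.5]
finger_gap: 0.06
grip_force: 0.0
time_s: 6.48
tool_pos: [0.5813, -0.0131, 0.0682]
orientation: [0.001, 0.248, 0.969, -0.001]
contact_force: [-4.5, -2.2, 13.1]
finger_gap: 0.0432
grip_force: 39.9
t 6.5 p [ 0.5813 -0.0131  0.0682] yaw 2.641 j [ 0.65  0.43 -0.81  1.79  0.35  1.08  0.78] F [-4.5 -2.2 13.1] gap 0.0432 grip 39.9
```

```bash
python3 -m handwheel '[0,0,-2.5,0,0,0,0.3,0,0,0,0,0,0.12,0.3,0,0,0,0,0,0.12,0.3,0,0,0,0,0,0.12,0.3,0,0,0,0,0,0.12,0.3,0,0,0,0,0,0.12,0.3,0,0,0,0,0,0.12,0.3,0,0,0,0,0,0.12,0.3,0,0,0,0,0,0.12,0.3,0,0,0,0,0,0.12,0.3]'
python3 -m handwheel '[0,0,0,0,0,0.12,0.3,0,0,0,0,0,0.12,0.3,0,0,0,0,0,0.12,0.3,0,0,0,0,0,0.12,0.3,0,0,0,0,0,0.12,0.3,0,0,0,0,0,0.12,0.3,0,0,0,0,0,0.12,0.3,0,0,0,0,0,0.12,0.3,0,0,0,0,0,0.12,0.3,0,0,0,0,0,0.12,0.3]'
python3 - <<'E'
from h import *
go();print(readout.observe()['ft_torque'])
E
```

```text
time_s: 7.32
tool_pos: [0.583, -0.0119, 0.0683]
orientation: [0.002, 0.712, 0.702, 0.003]
contact_force: [8.6, 0.2, -7.6]
finger_gap: 0.0429
grip_force: 37.9
time_s: 8.15
tool_pos: [0.585, -0.0132, 0.0684]
orientation: [0.001, 0.984, 0.177, 0.005]
contact_force: [12.3, -2.7, -11.4]
finger_gap: 0.0431
grip_force: 35.3
t 8.2 p [ 0.585  -0.0132  0.0684] yaw 0.355 j [ 0.33  0.34 -0.41  1.79  0.16  1.03 -1.36] F [ 12.3  -2.7 -11.4] gap 0.0431 grip 35.3
[-0.38777042 -2.56869616  0.10740789]
```

```bash
python3 -m handwheel '[0,0,0,0,0,0.1,0.3,0,0,0,0,0,0.1,0.3,0,0,0,0,0,0,0.3]'; python3 -c "
from h import *;go();print(readout.observe()['ft_torque'])"
python3 -m handwheel '[0,0,0,0,0,0.1,0.3,0,0,0,0,0,0.1,0.3,0,0,0,0,0,0,0.3]'; python3 -c "
from h import *;go();print(readout.observe()['ft_torque'])"
```

```text
time_s: 8.4
tool_pos: [0.5825, -0.0141, 0.0684]
orientation: [0.001, 0.997, 0.079, 0.002]
contact_force: [5.8, -3.8, -4.1]
finger_gap: 0.0431
grip_force: 34.7
t 8.4 p [ 0.5825 -0.0141  0.0684] yaw 0.158 j [ 0.3   0.34 -0.38  1.8   0.15  1.03 -1.55] F [ 5.8 -3.8 -4.1] gap 0.0431 grip 34.7
[-0.95753698 -0.9708007   0.36772571]
time_s: 8.65
tool_pos: [0.5809, -0.0138, 0.0684]
orientation: [0.001, 1.0, -0.02, 0.001]
contact_force: [0.7, -4.6, 0.5]
finger_gap: 0.0429
grip_force: 34.5
t 8.7 p [ 0.5809 -0.0138  0.0684] yaw -0.041 j [ 0.28  0.33 -0.35  1.8   0.13  1.03 -1.74] F [ 0.7 -4.6  0.5] gap 0.0429 grip 34.5
[-0.95834943 -0.10589432  0.22877095]
```

```bash
python3 -m handwheel '[0,0,0,0,0,0,0.7,0,0,0,0,0,0,0.7,0,0,0,0,0,0,0.7,0,0,-30,0,0,0,0.7,0,0,-30,0,0,0,0.7,0,0,-30,0,0,0,0.7,0,0,-30,0,0,0,0.7,0,0,-30,0,0,0,0.7,0,0,-30,0,0,0,0.7,0,-25,0,0,0,0,0.7]' >/dev/null
python3 -m handwheel '[0,-25,0,0,0,0,0.7,0,-25,0,0,0,0,0.7,0,-25,0,0,0,0,0.7,0,-25,0,0,0,0,0.7,0,-25,0,0,0,0,0.7,0,-25,0,0,0,0,0.7,0,-25,0,0,0,0,0.7,0,-25,0,0,0,0,0.7,0,0,0,0,0,0,0.7]'
python3 - <<'E'
from h import *
go((.535,.217,.25,.1))
s=snap('top','t2.png');a=cv2.imread('pics/t2.png'); 
o=np.zeros((560,800,3),np.uint8); o[:,:400]=cv2.resize(a[205:247,322:352],(400,560),interpolation=cv2.INTER_CUBIC); b=cv2.imread('pics/t2.png')[180:300,150:300]; o[:320,400:]=cv2.resize(b,(400,320)); cv2.imwrite('pics/c5.png',cv2.convertScaleAbs(o,alpha=1.4))
E
```

```text
time_s: 10.23
tool_pos: [0.5864, 0.2211, 0.2475]
orientation: [-0.003, 1.0, -0.014, -0.001]
contact_force: [-1.2, 0.9, -0.5]
finger_gap: 0.06
grip_force: 0.0
t 10.2 p [0.5864 0.2211 0.2475] yaw -0.028 j [ 0.    0.3  -0.5   1.48  0.14  1.4  -2.1 ] F [-1.2  0.9 -0.5] gap 0.06 grip 0.0
 turn -0.128 shift -51.5 -1.0 -2.5
```

View pics/c5.png

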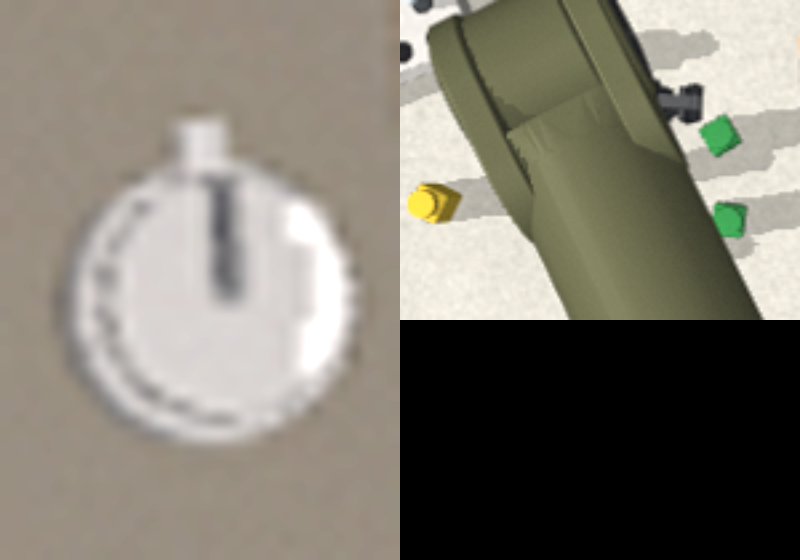

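Ridge (220,175)→(228,295) now points at the lug: the cap is at its stop. Next, locate the bottles again from both views with a blob detector.

```bash
cat >> h.py <<'E'
def caps(n):
    s=snap(n); H=cv2.cvtColor(s['img'],cv2.COLOR_RGB2HSV); z=.085 if n=='top' else .078
    m=((H[...,2]<125)&(H[...,2]>55)&(H[...,0]>100)&(H[...,0]<150)&(H[...,1]<40)).astype(np.uint8)
    _,l,st,c=cv2.connectedComponentsWithStats(m)
    for k in range(1,len(st)):
        if 50<st[k,4]<260:
            P=onz(s,[c[k]],z)[0]
            if .35<P[0]<.8 and -.3<P[1]<.45: print(n,st[k,2:],c[k].round(1),P[:2].round(4))
E
python3 -c "
from h import *
caps('scene');caps('top')"
```

```text
scene [ 22  27 208] [248.8 177.1] [ 0.5893 -0.0097]
scene [15 20 97] [336.7 195.9] [0.4499 0.1551]
scene [12 13 95] [357.7 220.4] [0.4529 0.2336]
scene [ 11  13 103] [324.2 234.8] [0.5375 0.2182]
scene [ 17  14 135] [351.5 282.4] [0.5602 0.3378]
top [15 12 74] [257.7 217. ] [0.6004 0.1802]
```

```bash
python3 -m handwheel '[0,0,0,0,0,-0.12,0.7,-25,0,0,0,0,0,0.7,-26,-1,0,0,0,0,0.7,0,0,30,0,0,0,0.7,0,0,30,0,0,0,0.7,0,0,30,0,0,0,0.7,0,0,30,0,0,0,0.7,0,0,0,0,0,0,0.7,0,0,0,0,0,0,0.7]' >/dev/null
python3 - <<'E'
from h import *
go((.535,.217,.036,.1)); caps('scene')
E
```

```text
t 11.1 p [0.5374 0.2074 0.1268] yaw 0.079 j [ 0.03  0.28 -0.52  1.75  0.15  1.15 -2.02] F [0.2 0.5 0.3] gap 0.0598 grip 0.0
 turn -0.021 shift -1.4 -9.8 90.8
scene [ 19  24 187] [248.6 175.7] [ 0.5875 -0.0133]
scene [14 15 56] [348.2 212.3] [0.4567 0.2049]
scene [11 13 80] [358.8 221.3] [0.4525 0.2368]
scene [ 16  26 153] [322.2 238.1] [0.5462 0.2221]
scene [ 12  14 119] [352.9 282.3] [0.5577 0.3392]
```

```bash
python3 -m handwheel '[-1.5,-10,0,0,0,-0.02,0.7,0,0,20,0,0,0,0.7,0,0,25,0,0,0,0.7,0,0,25,0,0,0,0.7,0,0,15,0,0,0,0.7,0,0,5,0,0,0,0.7,0,0,0,0,0,0,0.7]' 
python3 -m handwheel '[0,0,0,0,0,0,0.1,0,0,0,0,0,0,0.1,0,0,0,0,0,0,0.1,0,0,0,0,0,0,0.1,0,0,0,0,0,0,0.1,0,0,0,0,0,0,0.1,0,0,0,0,0,0,0.1]' 40
python3 - <<'E'
from h import *
go((*car(-30,-75),.25,CY))
snap('scene','s3.png');a=cv2.imread('pics/s3.png')[180:300,260:420]
cv2.imwrite('pics/c6.png',cv2.convertScaleAbs(cv2.resize(a,(640,480)),alpha=1.5))
E
```

```text
time_s: 11.77
tool_pos: [0.5361, 0.2196, 0.0382]
orientation: [-0.0, 0.999, 0.051, 0.0]
contact_force: [-0.0, 0.1, 0.4]
finger_gap: 0.0597
grip_force: 0.0
time_s: 12.35
tool_pos: [0.5374, 0.2196, 0.0399]
orientation: [-0.0, 0.999, 0.05, 0.002]
contact_force: [-1.5, 0.2, 6.2]
finger_gap: 0.0295
grip_force: 40.4
t 12.3 p [0.5374 0.2196 0.0399] yaw 0.101 j [-0.01  0.39 -0.5   1.82  0.22  0.99 -2.07] F [-1.5  0.2  6.2] gap 0.0295 grip 40.4
 turn 0.018 shift -5.2 386.0 -210.1
```

View pics/c6.png

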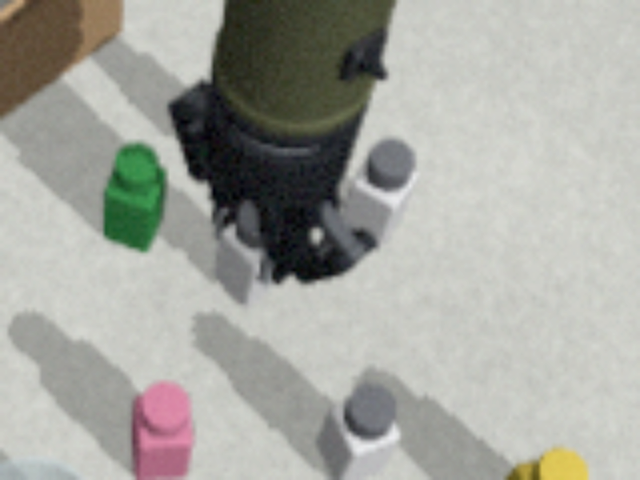

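Bottle 2 is gripped (gap 29.5 mm), its neighbours standing. Lift and carry.

```bash
python3 -m handwheel '[0,0,-30,0,0,0,0.1,0,0,-30,0,0,0,0.1,0,0,-30,0,0,0,0.1,0,0,-30,0,0,0,0.1,0,0,-30,0,0,0,0.1,0,0,-30,0,0,0,0.1,0,0,-32,0,0,0,0.1,0,20,0,0,0,0,0.1,0,20,0,0,0,0,0.1,0,20,0,0,0,0,0.1]'
python3 -m handwheel '[0,22,0,0,0,0,0.1,0,22,0,0,0,0,0.1,0,22,0,0,0,0,0.1,0,22,0,0,0,0,0.1,0,22,0,0,0,0,0.1,0,22,0,0,0,0,0.1,0,22,0,0,0,0,0.1,0,22,0,0,0,0,0.1,0,22,0,0,0,0,0.1,0,22,0,0,0,0,0.1]'
python3 -m handwheel '[0,22,0,0,0,0,0.1,0,22,0,0,0,0,0.1,0,22,0,0,0,0,0.1,0,22,0,0,0,0,0.1,0,0,0,0,0,0,0.1,0,0,0,0,0,0,0.1]'
python3 - <<'E'
from h import *
go((*car(-30,-75),.046,CY))
E
```

```text
time_s: 13.23
tool_pos: [0.5421, 0.1589, 0.251]
orientation: [0.0, 0.999, 0.051, 0.001]
contact_force: [-0.2, -0.5, -0.6]
finger_gap: 0.029
grip_force: 39.8
time_s: 14.07
tool_pos: [0.564, -0.0608, 0.2502]
orientation: [0.0, 0.999, 0.05, 0.0]
contact_force: [0.7, -0.6, -1.6]
finger_gap: 0.0293
grip_force: 39.8
time_s: 14.57
tool_pos: [0.5726, -0.149, 0.2498]
orientation: [0.0, 0.999, 0.049, -0.0]
contact_force: [0.7, 1.3, -0.9]
finger_gap: 0.0291
grip_force: 39.8
t 14.6 p [ 0.5726 -0.149   0.2498] yaw 0.098 j [ 0.45  0.2  -0.28  1.57  0.06  1.38 -1.31] F [ 0.7  1.3 -0.9] gap 0.0291 grip 39.8
 turn 0.015 shift -9.7 15.8 203.8
```

```bash
python3 -m handwheel '[-10,16,0,0,0,0.015,0.1,0,0,20,0,0,0,0.1,0,0,30,0,0,0,0.1,0,0,30,0,0,0,0.1,0,0,30,0,0,0,0.1,0,0,30,0,0,0,0.1,0,0,30,0,0,0,0.1,0,0,20,0,0,0,0.1,0,0,6,0,0,0,0.1,0,0,0,0,0,0,0.1]'
python3 -m handwheel '[0,0,4,0,0,0,0.1,0,0,2,0,0,0,0.1,0,0,0,0,0,0,0.1]'
python3 -c "
from h import *
go((*car(-30,-75),.046,CY))"
```

```text
time_s: 15.4
tool_pos: [0.5632, -0.163, 0.0522]
orientation: [-0.001, 0.999, 0.043, -0.002]
contact_force: [-1.0, 0.4, -0.5]
finger_gap: 0.0291
grip_force: 39.8
time_s: 15.65
tool_pos: [0.5655, -0.1644, 0.0491]
orientation: [0.0, 0.999, 0.043, 0.001]
contact_force: [0.0, -0.6, -0.9]
finger_gap: 0.029
grip_force: 39.8
t 15.7 p [ 0.5655 -0.1644  0.0491] yaw 0.086 j [ 0.45  0.36 -0.25  1.8   0.11  1.   -1.33] F [ 0.  -0.6 -0.9] gap 0.029 grip 39.8
 turn 0.003 shift -1.4 1.0 3.1
```

Lower to the floor, release, retreat, go back toward bottle 3.

```bash
python3 -m handwheel '[0,0,2,0,0,0,0.1,0,0,2,0,0,0,0.1,0,0,0,0,0,0,0.1]'
python3 -m handwheel '[0,0,0,0,0,0,0.6,0,0,0,0,0,0,0.6,0,0,0,0,0,0,0.6,0,0,0,0,0,0,0.6,0,0,-20,0,0,0,0.6,0,0,-30,0,0,0,0.6,0,0,-30,0,0,0,0.6,0,0,-40,0,0,0,0.6,0,0,-40,0,0,0,0.6,0,0,-40,0,0,0,0.6]'
python3 -m handwheel '[0,0,0,0,0,0,0.6,0,0,0,0,0,0,0.6]' >/dev/null
python3 - <<'E'
from h import *
go((.452,.232,.25,.42)); caps('scene');snap('scene','s4.png')
a=cv2.imread('pics/s4.png')[60:320,140:420]
cv2.imwrite('pics/c7.png',cv2.convertScaleAbs(cv2.resize(a,(640,594)),alpha=1.5))
E
```

```text
time_s: 15.9
tool_pos: [0.5648, -0.164, 0.044]
orientation: [0.0, 0.999, 0.043, 0.0]
contact_force: [-0.3, -0.1, -0.1]
finger_gap: 0.0291
grip_force: 39.8
time_s: 16.73
tool_pos: [0.5642, -0.1644, 0.2459]
orientation: [0.0, 0.999, 0.043, 0.0]
contact_force: [0.6, -0.1, -0.3]
finger_gap: 0.0514
grip_force: 0.0
t 16.9 p [ 0.5663 -0.1648  0.2474] yaw 0.086 j [ 0.47  0.19 -0.27  1.58  0.05  1.37 -1.29] F [-0.5  0.3 -0.3] gap 0.051 grip 0.0
 turn -0.334 shift 57.4 -408.9 -2.6
scene [ 15  28 162] [225.3 139.1] [ 0.574 -0.144]
scene [ 21  26 195] [249.3 176.9] [ 0.588  -0.0094]
scene [12 13 98] [357.7 220.3] [0.4529 0.2334]
scene [ 19  17 144] [351.1 283.5] [0.5625 0.339 ]
```

View pics/c7.png

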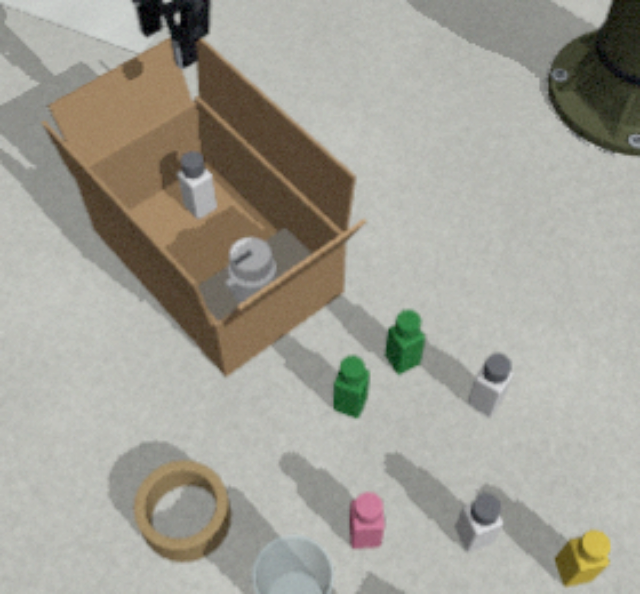

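```bash
python3 -m handwheel '[-4.7,-23.8,0,0,0,0,0.7,-4.7,-23.8,0,0,0,0,0.7,-4.7,-23.8,0,0,0,0,0.7,-4.7,-23.8,0,0,0,0,0.7,-4.7,-23.8,0,0,0,0,0.7,-4.7,-23.8,0,0,0,0,0.7,-4.7,-23.8,0,0,0,0,0.7,-4.7,-23.8,0,0,0,0,0.7,-4.7,-23.8,0,0,0,0,0.7]' >/dev/null
python3 -m handwheel '[-4.7,-23.8,0,0,0,0,0.7,-4.7,-23.8,0,0,0,0,0.7,-4.7,-23.8,0,0,0,0,0.7,-4.7,-23.8,0,0,0,0,0.7,-4.7,-23.8,0,0,0,0,0.7,-4.7,-23.8,0,0,0,0,0.7,-4.7,-23.8,0,0,0,0,0.7,-4.7,-23.8,0,0,0,0,0.7]' >/dev/null
python3 -m handwheel '[0,0,30,0,0,-0.112,0.7,0,0,30,0,0,-0.112,0.7,0,0,30,0,0,-0.112,0.7,0,0,30,0,0,0,0.7,0,0,0,0,0,0,0.7,0,0,0,0,0,0,0.7]' >/dev/null
python3 - <<'E'
from h import *
go((.452,.232,.036,.42)); caps('scene'); caps('top')
E
```

```text
t 18.9 p [0.4483 0.231  0.1215] yaw 0.422 j [ 0.07  0.15 -0.64  1.92  0.1   1.11 -1.75] F [-0.2  0.7  1. ] gap 0.0598 grip 0.0
 turn 0.002 shift 3.8 0.6 85.5
scene [10 12 74] [224.4 132. ] [ 0.5634 -0.1658]
scene [ 20  24 173] [249.6 176.5] [ 0.587 -0.01 ]
scene [12 13 95] [357.9 220.3] [0.4524 0.2336]
scene [12 19 54] [350.3 233.4] [0.488  0.2492]
scene [ 12  14 116] [352.9 282.3] [0.5578 0.3393]
top [10 10 77] [191.7 233.6] [0.556  0.3387]
top [11 10 88] [400.1 236.3] [ 0.5625 -0.1639]
top [14 10 60] [249.4 275.1] [0.4606 0.1961]
```

```bash
python3 -m handwheel '[4,0.5,10,0,0,0,0.7,0,0,20,0,0,0,0.7,0,0,25,0,0,0,0.7,0,0,20,0,0,0,0.7,0,0,8,0,0,0,0.7,0,0,0,0,0,0,0.7]' 
python3 -m handwheel '[0,0,0,0,0,0,0.1,0,0,0,0,0,0,0.1,0,0,0,0,0,0,0.1,0,0,0,0,0,0,0.1,0,0,0,0,0,0,0.1,0,0,0,0,0,0,0.1,0,0,0,0,0,0,0.1]' 40
python3 -c "
from h import *
go((*car(30,-75),.25,CY))"
```

```text
time_s: 19.52
tool_pos: [0.4535, 0.2328, 0.0396]
orientation: [0.0, 0.978, 0.209, -0.001]
contact_force: [-0.6, 0.0, 0.8]
finger_gap: 0.0603
grip_force: 0.0
time_s: 20.1
tool_pos: [0.4556, 0.2339, 0.0425]
orientation: [-0.0, 0.978, 0.209, 0.002]
contact_force: [0.1, 0.5, 7.6]
finger_gap: 0.0293
grip_force: 40.5
t 20.1 p [0.4556 0.2339 0.0425] yaw 0.422 j [ 0.03  0.27 -0.62  1.98  0.19  0.95 -1.83] F [0.1 0.5 7.6] gap 0.0293 grip 40.5
 turn 0.339 shift 135.1 407.1 -207.5
```

```bash
python3 -m handwheel '[0,0,-30,0,0,0,0.1,0,0,-30,0,0,0,0.1,0,0,-30,0,0,0,0.1,0,0,-30,0,0,0.113,0.1,0,0,-30,0,0,0.113,0.1,0,0,-30,0,0,0.113,0.1,0,0,-30,0,0,0,0.1,7.5,22.6,0,0,0,0,0.1,7.5,22.6,0,0,0,0,0.1,7.5,22.6,0,0,0,0,0.1]'
python3 -m handwheel '[7.5,22.6,0,0,0,0,0.1,7.5,22.6,0,0,0,0,0.1,7.5,22.6,0,0,0,0,0.1,7.5,22.6,0,0,0,0,0.1,7.5,22.6,0,0,0,0,0.1,7.5,22.6,0,0,0,0,0.1,7.5,22.6,0,0,0,0,0.1,7.5,22.6,0,0,0,0,0.1,7.5,22.6,0,0,0,0,0.1,7.5,22.6,0,0,0,0,0.1]'
python3 -m handwheel '[7.5,22.6,0,0,0,0,0.1,7.5,22.6,0,0,0,0,0.1,7.5,22.6,0,0,0,0,0.1,7.5,22.6,0,0,0,0,0.1,7.5,22.6,0,0,0,0,0.1,0,0,0,0,0,0,0.1,0,0,0,0,0,0,0.1]'
python3 -c "
from h import *
go((*car(30,-75),.05,CY));caps('top')"
```

```text
time_s: 20.93
tool_pos: [0.4826, 0.1671, 0.2519]
orientation: [0.0, 0.999, 0.042, 0.001]
contact_force: [0.8, -0.4, -0.9]
finger_gap: 0.0291
grip_force: 39.8
time_s: 21.77
tool_pos: [0.5758, -0.0526, 0.251]
orientation: [0.0, 0.999, 0.041, 0.0]
contact_force: [0.6, -0.2, -0.1]
finger_gap: 0.0291
grip_force: 39.8
time_s: 22.35
tool_pos: [0.6221, -0.1629, 0.2503]
orientation: [-0.0, 0.999, 0.04, -0.0]
contact_force: [-0.2, 0.2, -0.8]
finger_gap: 0.0291
grip_force: 39.8
t 22.4 p [ 0.6221 -0.1629  0.2503] yaw 0.08 j [ 0.45  0.31 -0.3   1.43  0.09  1.41 -1.34] F [-0.2  0.2 -0.8] gap 0.0291 grip 39.8
 turn -0.003 shift 2.1 -2.2 200.3
top [ 17  12 103] [405.6 204.1] [ 0.6407 -0.1766]
top [10 11 78] [191.7 233.7] [0.5559 0.3386]
top [11 11 92] [400.  236.2] [ 0.5626 -0.1638]
```

```bash
python3 -m handwheel '[2,-2,20,0,0,0,0.1,0,0,30,0,0,0,0.1,0,0,30,0,0,0,0.1,0,0,30,0,0,0,0.1,0,0,30,0,0,0,0.1,0,0,30,0,0,0,0.1,0,0,20,0,0,0,0.1,0,0,6,0,0,0,0.1,0,0,0,0,0,0,0.1]'
python3 -m handwheel '[0,0,4,0,0,0,0.1,0,0,2,0,0,0,0.1,0,0,0,0,0,0,0.1,0,0,0,0,0,0,0.1]'
```

```text
time_s: 23.15
tool_pos: [0.6228, -0.1571, 0.0532]
orientation: [-0.001, 0.999, 0.042, -0.002]
contact_force: [-0.9, 0.8, -1.1]
finger_gap: 0.0292
grip_force: 39.7
time_s: 23.48
tool_pos: [0.625, -0.159, 0.0501]
orientation: [0.0, 0.999, 0.041, 0.001]
contact_force: [0.5, -0.6, -1.4]
finger_gap: 0.0293
grip_force: 39.7
```

```bash
python3 -m handwheel '[0,0,2,0,0,0,0.1,0,0,1.5,0,0,0,0.1,0,0,0,0,0,0,0.1]'
python3 -m handwheel '[0,0,0,0,0,0,0.6,0,0,0,0,0,0,0.6,0,0,0,0,0,0,0.6,0,0,0,0,0,0,0.6,0,0,-20,0,0,0,0.6,0,0,-30,0,0,0,0.6,0,0,-30,0,0,0,0.6,0,0,-40,0,0,0,0.6,0,0,-40,0,0,0,0.6,0,0,-40,0,0,0,0.6]'
python3 -m handwheel '[0,0,0,0,0,0,0.6,0,0,0,0,0,0,0.6]' >/dev/null
python3 - <<'E'
from h import *
go((.556,.337,.25,CY)); caps('scene');s=snap('top','t4.png')
E
```

```text
time_s: 23.73
tool_pos: [0.6249, -0.1591, 0.0466]
orientation: [0.0, 0.999, 0.041, 0.001]
contact_force: [-1.5, 0.1, 5.6]
finger_gap: 0.0292
grip_force: 40.3
time_s: 24.57
tool_pos: [0.6238, -0.1588, 0.247]
orientation: [0.0, 0.999, 0.041, -0.0]
contact_force: [0.5, 0.0, 0.1]
finger_gap: 0.0512
grip_force: 0.0
t 24.7 p [ 0.626  -0.1591  0.249 ] yaw 0.083 j [ 0.44  0.31 -0.3   1.43  0.09  1.4  -1.35] F [ 0.3 -0.2 -1. ] gap 0.0512 grip 0.0
 turn -0.000 shift -28.6 -500.2 -1.0
scene [10 12 69] [224.6 132.2] [ 0.5634 -0.1648]
scene [11 12 73] [205.7 143.1] [ 0.6215 -0.1618]
scene [14 14 89] [226.9 145.7] [ 0.5818 -0.1233]
scene [13 13 62] [209.4 156.8] [ 0.636  -0.1184]
scene [ 20  26 157] [249.  176.4] [ 0.5879 -0.0113]
scene [ 14  15 118] [352.5 282.2] [0.5582 0.3386]
scene [19 15 80] [347.1 292.7] [0.582  0.3494]
```

```bash
python3 -m handwheel '[-1.4,-25,0,0,0,0,0.7,-1.4,-25,0,0,0,0,0.7,-1.4,-25,0,0,0,0,0.7,-1.4,-25,0,0,0,0,0.7,-1.4,-25,0,0,0,0,0.7,-1.4,-25,0,0,0,0,0.7,-1.4,-25,0,0,0,0,0.7,-1.4,-25,0,0,0,0,0.7,-1.4,-25,0,0,0,0,0.7,-1.4,-25,0,0,0,0,0.7]' >/dev/null
python3 -m handwheel '[-1.4,-25,0,0,0,0,0.7,-1.4,-25,0,0,0,0,0.7,-1.4,-25,0,0,0,0,0.7,-1.4,-25,0,0,0,0,0.7,-1.4,-25,0,0,0,0,0.7,-1.4,-25,0,0,0,0,0.7,-1.4,-25,0,0,0,0,0.7,-1.4,-25,0,0,0,0,0.7,-1.4,-25,0,0,0,0,0.7,-1.4,-25,0,0,0,0,0.7]' >/dev/null
python3 -m handwheel '[0,0,30,0,0,0.104,0.7,0,0,30,0,0,0.104,0.7,0,0,30,0,0,0.104,0.7,0,0,30,0,0,0,0.7,0,0,0,0,0,0,0.7,0,0,0,0,0,0,0.7]' >/dev/null
python3 - <<'E'
from h import *
go((.556,.338,.036,-.23)); caps('scene'); caps('top')
E
```

```text
t 27.0 p [0.553  0.3358 0.1221] yaw -0.228 j [-0.2   0.43 -0.49  1.57  0.21  1.2  -2.54] F [-0.5 -0.3  1. ] gap 0.0599 grip 0.0
 turn 0.002 shift 2.4 -2.8 86.1
scene [15 12 55] [207.1 151.3] [ 0.6319 -0.1367]
scene [ 19  24 172] [247.7 175.4] [ 0.5888 -0.0155]
scene [14 19 87] [382.4 276.5] [0.499  0.3651]
scene [ 19  22 162] [350.  284.5] [0.5658 0.3394]
top [10 10 76] [398.4 212.2] [ 0.6206 -0.1592]
top [10 10 81] [400.3 236.3] [ 0.5624 -0.1646]
top [14  9 65] [201.9 239.8] [0.5418 0.3133]
```

```bash
python3 -m handwheel '[2.4,-2.8,10,0,0,0,0.7,0,0,20,0,0,0,0.7,0,0,25,0,0,0,0.7,0,0,20,0,0,0,0.7,0,0,8,0,0,0,0.7,0,0,0,0,0,0,0.7]' 
python3 -m handwheel '[0,0,0,0,0,0,0.1,0,0,0,0,0,0,0.1,0,0,0,0,0,0,0.1,0,0,0,0,0,0,0.1,0,0,0,0,0,0,0.1,0,0,0,0,0,0,0.1,0,0,0,0,0,0,0.1]' 40
python3 -c "
from h import *
go((*car(0,-15),.25,CY))"
```

```text
time_s: 27.6
tool_pos: [0.5573, 0.3387, 0.0408]
orientation: [0.001, 0.993, -0.114, -0.001]
contact_force: [-0.8, 0.0, 0.7]
finger_gap: 0.0598
grip_force: 0.0
time_s: 28.18
tool_pos: [0.5592, 0.3401, 0.0445]
orientation: [-0.001, 0.993, -0.114, 0.002]
contact_force: [-0.4, -0.3, 5.4]
finger_gap: 0.0289
grip_force: 40.2
t 28.2 p [0.5592 0.3401 0.0445] yaw -0.229 j [-0.22  0.52 -0.47  1.62  0.26  1.06 -2.57] F [-0.4 -0.3  5.4] gap 0.0289 grip 40.2
 turn -0.312 shift -6.9 444.3 -205.5
```

```bash
python3 -m handwheel '[0,0,-30,0,0,0,0.1,0,0,-30,0,0,0,0.1,0,0,-30,0,0,0,0.1,0,0,-30,0,0,-0.104,0.1,0,0,-30,0,0,-0.104,0.1,0,0,-30,0,0,-0.104,0.1,0,0,-30,0,0,0,0.1,-0.4,24.7,0,0,0,0,0.1,-0.4,24.7,0,0,0,0,0.1,-0.4,24.7,0,0,0,0,0.1]'
python3 -m handwheel '[-0.4,24.7,0,0,0,0,0.1,-0.4,24.7,0,0,0,0,0.1,-0.4,24.7,0,0,0,0,0.1,-0.4,24.7,0,0,0,0,0.1,-0.4,24.7,0,0,0,0,0.1,-0.4,24.7,0,0,0,0,0.1,-0.4,24.7,0,0,0,0,0.1,-0.4,24.7,0,0,0,0,0.1,-0.4,24.7,0,0,0,0,0.1,-0.4,24.7,0,0,0,0,0.1]'
python3 -m handwheel '[-0.4,24.7,0,0,0,0,0.1,-0.4,24.7,0,0,0,0,0.1,-0.4,24.7,0,0,0,0,0.1,-0.4,24.7,0,0,0,0,0.1,-0.4,24.7,0,0,0,0,0.1,0,0,0,0,0,0,0.1,0,0,0,0,0,0,0.1]'
python3 -c "
from h import *
go((*car(0,-15),.05,CY));caps('top')"
```

```text
time_s: 29.02
tool_pos: [0.5627, 0.2651, 0.2532]
orientation: [-0.0, 0.999, 0.042, 0.001]
contact_force: [0.3, -0.3, -0.8]
finger_gap: 0.0291
grip_force: 39.8
time_s: 29.85
tool_pos: [0.5791, 0.0177, 0.2526]
orientation: [0.0, 0.999, 0.041, 0.0]
contact_force: [-0.1, -0.9, 0.7]
finger_gap: 0.0293
grip_force: 39.8
time_s: 30.43
tool_pos: [0.5871, -0.1064, 0.2521]
orientation: [0.0, 0.999, 0.04, -0.0]
contact_force: [0.1, 2.0, -0.7]
finger_gap: 0.0291
grip_force: 39.8
t 30.4 p [ 0.5871 -0.1064  0.2521] yaw 0.079 j [ 0.41  0.22 -0.32  1.55  0.07  1.39 -1.41] F [ 0.1  2.  -0.7] gap 0.0291 grip 39.8
 turn -0.004 shift 2.2 -2.9 202.1
top [16 11 94] [375.2 221.7] [ 0.5962 -0.1031]
```

```bash
python3 -m handwheel '[2,-3,20,0,0,0,0.1,0,0,30,0,0,0,0.1,0,0,30,0,0,0,0.1,0,0,30,0,0,0,0.1,0,0,30,0,0,0,0.1,0,0,30,0,0,0,0.1,0,0,20,0,0,0,0.1,0,0,6,0,0,0,0.1,0,0,3,0,0,0,0.1,0,0,0,0,0,0,0.1]'
python3 -m handwheel '[0,0,2,0,0,0,0.1,0,0,1.5,0,0,0,0.1,0,0,0,0,0,0,0.1]'
python3 -c "
from h import *
go()"
```

```text
time_s: 31.32
tool_pos: [0.5897, -0.1001, 0.0538]
orientation: [-0.0, 0.999, 0.042, 0.0]
contact_force: [0.3, -0.2, -0.9]
finger_gap: 0.029
grip_force: 39.8
time_s: 31.57
tool_pos: [0.59, -0.1013, 0.0509]
orientation: [0.0, 0.999, 0.041, 0.001]
contact_force: [-0.4, 0.1, -0.2]
finger_gap: 0.0288
grip_force: 39.8
t 31.6 p [ 0.59   -0.1013  0.0509] yaw 0.083 j [ 0.39  0.38 -0.31  1.77  0.13  1.01 -1.46] F [-0.4  0.1 -0.2] gap 0.0288 grip 39.8
```

```bash
python3 -m handwheel '[0,0,2.5,0,0,0,0.1,0,0,0,0,0,0,0.1]'
python3 -m handwheel '[0,0,0,0,0,0,0.6,0,0,0,0,0,0,0.6,0,0,0,0,0,0,0.6,0,0,0,0,0,0,0.6,0,0,-20,0,0,0,0.6,0,0,-30,0,0,0,0.6,0,0,-30,0,0,0,0.6,0,0,-40,0,0,0,0.6,0,0,-40,0,0,0,0.6,0,0,-40,0,0,0,0.6]'
python3 -m handwheel '[0,20,0,0,0,0,0,0,20,0,0,0,0,0,0,20,0,0,0,0,0,0,20,0,0,0,0,0,0,20,0,0,0,0,0,0,20,0,0,0,0,0,0,20,0,0,0,0,0,0,20,0,0,0,0,0,0,20,0,0,0,0,0,0,0,0,0,0,0,0]'
python3 - <<'E'
from h import *
go((*car(0,-190),.155,CY)); caps('top');snap('scene','s5.png');snap('top','t5.png')
a=cv2.imread('pics/s5.png')[40:250,130:310];b=cv2.imread('pics/t5.png')[160:290,290:480]
o=np.zeros((467,800,3),np.uint8);o[:,:400]=cv2.resize(a,(400,467));o[:274,400:]=cv2.resize(b,(400,274));cv2.imwrite('pics/c8.png',cv2.convertScaleAbs(o,alpha=1.5))
E
```

```text
time_s: 31.73
tool_pos: [0.5902, -0.1015, 0.0485]
orientation: [0.0, 0.999, 0.041, 0.001]
contact_force: [-0.2, 0.1, 3.0]
finger_gap: 0.0285
grip_force: 40.2
time_s: 32.57
tool_pos: [0.5887, -0.1011, 0.2489]
orientation: [-0.0, 0.999, 0.041, -0.0]
contact_force: [0.8, 0.2, 0.6]
finger_gap: 0.0512
grip_force: 0.0
time_s: 33.4
tool_pos: [0.6027, -0.2865, 0.2464]
orientation: [0.001, 0.999, 0.038, -0.001]
contact_force: [-1.5, -0.7, -0.6]
finger_gap: 0.0001
grip_force: 0.0
t 33.4 p [ 0.6027 -0.2865  0.2464] yaw 0.076 j [ 0.57  0.36 -0.22  1.37  0.08  1.41 -1.15] F [-1.5 -0.7 -0.6] gap 0.0001 grip 0.0
 turn -0.007 shift 1.7 -8.8 91.4
top [11 10 85] [398.2 212.4] [ 0.6201 -0.1587]
top [10 10 83] [374.6 225.2] [ 0.5877 -0.1017]
top [11 11 90] [400.1 236.4] [ 0.5623 -0.164 ]
```

View pics/c8.png

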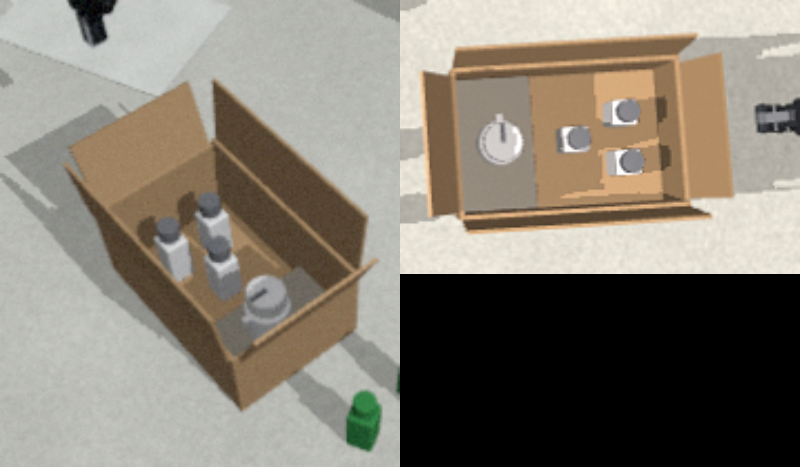

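```bash
python3 -m handwheel '[0,0,32,0,0,0,0,0,0,32,0,0,0,0,0,0,32,0,0,0,0,0,0,0,0,0,0,0]'
python3 -m handwheel '[2,-15,0,0,0,0,0,0,-15,0,0,0,0,0,0,-15,0,0,0,0,0,0,-12,0,0,0,0,0,0,-12,0,0,0,0,0,0,-15,0,0,0,0,0,0,-15,0,0,0,0,0,0,0,0,0,0,0,0]'
python3 -m handwheel '[0,-8,4,0,0,0,0,0,-7,4,0,0,0,0,0,-4,5,0,0,0,0,0,-3,5,0,0,0,0,0,-3,5,0,0,0,0,0,-3,5,0,0,0,0,0,-2,4,0,0,0,0,0,0,4,0,0,0,0,0,0,0,0,0,0,0]'
python3 -c "
from h import *
go((*car(0,-75),.108,CY))"
```

```text
time_s: 33.88
tool_pos: [0.6003, -0.277, 0.144]
orientation: [-0.003, 0.999, 0.043, -0.005]
contact_force: [-1.5, 0.8, -0.7]
finger_gap: -0.0005
grip_force: 0.0
time_s: 34.55
tool_pos: [0.5984, -0.1763, 0.1519]
orientation: [-0.001, 0.999, 0.044, 0.0]
contact_force: [0.2, 1.3, 0.3]
finger_gap: 0.0
grip_force: 0.0
time_s: 35.3
tool_pos: [0.5948, -0.1516, 0.1141]
orientation: [-0.0, 0.999, 0.041, -0.001]
contact_force: [0.5, 0.1, 0.6]
finger_gap: -0.0002
grip_force: 0.0
t 35.3 p [ 0.5948 -0.1516  0.1141] yaw 0.083 j [ 0.44  0.34 -0.28  1.68  0.1   1.14 -1.36] F [0.5 0.1 0.6] gap -0.0002 grip 0.0
 turn -0.000 shift -1.7 11.4 6.1
```

```bash
python3 -m handwheel '[0,0,4,0,0,0,0,0,0,2,0,0,0,0,0,0,0,0,0,0,0]'
python3 -m handwheel '[0,0,1.5,0,0,0,0,0,0,1.5,0,0,0,0,0,0,0,0,0,0,0]'
python3 -m handwheel '[0,0,1,0,0,0,0,0,0,0,0,0,0,0]'
python3 - <<'E'
from h import *
go((*car(0,-75),.108,CY))
snap('scene','s6.png')
cv2.imwrite('pics/c9.png',cv2.convertScaleAbs(cv2.resize(cv2.imread('pics/s6.png')[40:250,130:310],(500,583)),alpha=1.5))
E
```

```text
time_s: 35.55
tool_pos: [0.5953, -0.152, 0.1088]
orientation: [-0.0, 0.999, 0.041, -0.0]
contact_force: [0.1, 0.9, -1.1]
finger_gap: -0.0001
grip_force: 0.0
time_s: 35.8
tool_pos: [0.5956, -0.1521, 0.1079]
orientation: [0.0, 0.999, 0.041, 0.0]
contact_force: [-2.6, 1.1, 7.2]
finger_gap: -0.0003
grip_force: 3.6
time_s: 35.97
tool_pos: [0.5957, -0.1521, 0.1077]
orientation: [0.0, 0.999, 0.041, 0.0]
contact_force: [-4.5, 0.5, 11.0]
finger_gap: 0.0001
grip_force: 5.6
t 36.0 p [ 0.5957 -0.1521  0.1077] yaw 0.083 j [ 0.44  0.35 -0.28  1.68  0.11  1.13 -1.36] F [-4.5  0.5 11. ] gap 0.0001 grip 5.6
 turn -0.000 shift -2.5 10.8 -0.3
```

View pics/c9.png

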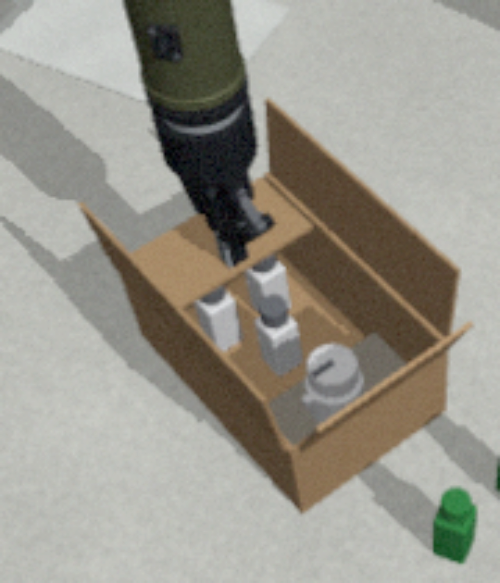

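Right flap is flat at its stop. Now the left one.

```bash
python3 -m handwheel '[0,0,-30,0,0,0,0,0,0,-40,0,0,0,0,0,0,-40,0,0,0,0,0,0,-35,0,0,0,0,0,-28,0,0,0,0,0,0,-28,0,0,0,0,0,0,-28,0,0,0,0,0,0,-28,0,0,0,0,0,0,-28,0,0,0,0,0,0,-28,0,0,0,0,0]' >/dev/null
python3 -m handwheel '[0,-28,0,0,0,0,0,0,-28,0,0,0,0,0,0,-28,0,0,0,0,0,0,-28,0,0,0,0,0,0,0,0,0,0,0,0,0,0,0,0,0,0,0]' >/dev/null
python3 -c "
from h import *
go((*car(0,212),.25,CY),(*car(0,212),.15,CY))"
```

```text
t 37.4 p [0.5718 0.1296 0.2504] yaw 0.087 j [ 0.14  0.21 -0.47  1.57  0.09  1.38 -1.82] F [ 0.2 -0.6  0.5] gap 0.0 grip 0.0
 turn 0.004 shift -2.0 6.5 0.4
 turn 0.000 shift 0.0 0.0 100.0
```

```bash
python3 -m handwheel '[-2,0,30,0,0,0,0,0,0,35,0,0,0,0,0,0,35,0,0,0,0,0,0,0,0,0,0,0,0,0,0,0,0,0,0]'
python3 -m handwheel '[0,15,0,0,0,0,0,0,15,0,0,0,0,0,0,15,0,0,0,0,0,0,14,0,0,0,0,0,0,14,0,0,0,0,0,0,15,0,0,0,0,0,0,15,0,0,0,0,0,0,15,0,0,0,0,0,0,0,0,0,0,0,0]'
python3 -m handwheel '[0,8,4,0,0,0,0,0,7,4,0,0,0,0,0,4,5,0,0,0,0,0,3,5,0,0,0,0,0,3,5,0,0,0,0,0,3,5,0,0,0,0,0,2,4,0,0,0,0,0,0,4,0,0,0,0,0,0,0,0,0,0,0]'
python3 -c "
from h import *
go((*car(0,75),.108,CY))"
```

```text
time_s: 37.77
tool_pos: [0.5694, 0.1251, 0.149]
orientation: [0.001, 0.999, 0.04, -0.002]
contact_force: [0.6, 0.8, 1.2]
finger_gap: 0.0
grip_force: 0.0
time_s: 38.52
tool_pos: [0.5823, 0.0049, 0.1536]
orientation: [0.001, 0.999, 0.039, 0.002]
contact_force: [-0.5, -0.8, -0.0]
finger_gap: -0.0
grip_force: 0.0
time_s: 39.27
tool_pos: [0.5818, -0.0206, 0.1131]
orientation: [0.0, 0.999, 0.041, -0.001]
contact_force: [-0.4, 0.0, 0.3]
finger_gap: 0.0001
grip_force: 0.0
t 39.3 p [ 0.5818 -0.0206  0.1131] yaw 0.083 j [ 0.31  0.29 -0.38  1.75  0.12  1.12 -1.59] F [-0.4  0.   0.3] gap 0.0001 grip 0.0
 turn -0.000 shift 0.4 -7.1 5.1
```

```bash
python3 -m handwheel '[0,0,3,0,0,0,0,0,0,2,0,0,0,0,0,0,0,0,0,0,0]'
python3 -m handwheel '[0,0,1.5,0,0,0,0,0,0,1,0,0,0,0,0,0,0,0,0,0,0]'
python3 -m handwheel '[0,0,1,0,0,0,0,0,0,0,0,0,0,0]'
python3 -c "
from h import *
go((*car(0,75),.108,CY))"
```

```text
time_s: 39.52
tool_pos: [0.5824, -0.0204, 0.1089]
orientation: [0.0, 0.999, 0.042, -0.0]
contact_force: [0.5, 0.4, 0.1]
finger_gap: 0.0002
grip_force: 0.0
time_s: 39.77
tool_pos: [0.5828, -0.0204, 0.108]
orientation: [0.0, 0.999, 0.041, 0.0]
contact_force: [-2.6, -0.2, 5.6]
finger_gap: 0.0003
grip_force: 2.9
time_s: 39.93
tool_pos: [0.5828, -0.0204, 0.1078]
orientation: [0.0, 0.999, 0.041, 0.0]
contact_force: [-4.3, 0.1, 10.3]
finger_gap: -0.0002
grip_force: 5.1
t 39.9 p [ 0.5828 -0.0204  0.1078] yaw 0.083 j [ 0.31  0.3  -0.38  1.76  0.12  1.11 -1.59] F [-4.3  0.1 10.3] gap -0.0002 grip 5.1
 turn -0.000 shift -0.6 -6.9 -0.2
```

```bash
python3 -m handwheel '[0,0,-30,0,0,0,0,0,0,-40,0,0,0,0,0,0,-40,0,0,0,0,0,0,-32,0,0,0,0,20,8,0,0,0,0,0,20,8,0,0,0,0,0,20,8,0,0,0,0,0,20,8,0,0,0,0,0,20,8,0,0,0,0,0,20,8,0,0,0,0,0]' >/dev/null
python3 -m handwheel '[20,8,0,0,0,0,0,20,8,0,0,0,0,0,20,8,0,0,0,0,0,0,0,0,0,0,0,0,0,0,0,0,0,0,0]' >/dev/null
python3 - <<'E'
from h import *
go((*car(178,0),.25,CY),(*car(178,0),.155,CY))
snap('scene','s7.png');snap('top','t7.png')
a=cv2.imread('pics/s7.png')[40:250,130:310];b=cv2.imread('pics/t7.png')[140:290,290:480]
o=np.zeros((467,800,3),np.uint8);o[:,:400]=cv2.resize(a,(400,467));o[:316,400:]=cv2.resize(b,(400,316));cv2.imwrite('pics/c10.png',cv2.convertScaleAbs(o,alpha=1.5))
E
```

```text
t 41.2 p [ 0.768  -0.0775  0.2461] yaw 0.082 j [ 0.25  0.61 -0.33  1.03  0.19  1.53 -1.52] F [-0.2 -0.4  0.5] gap 0.0 grip 0.0
 turn -0.001 shift -2.4 -4.2 -3.9
 turn 0.000 shift 0.0 0.0 95.0
```

View pics/c10.png

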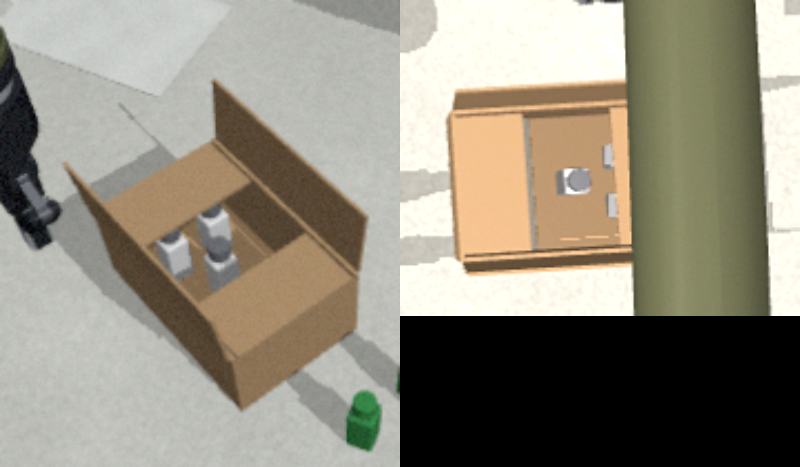

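Both short flaps lie flat. Now the far flap.

```bash
python3 -m handwheel '[0,0,30,0,0,0,0,0,0,30,0,0,0,0,0,0,30,0,0,0,0,0,0,0,0,0,0,0,0,0,0,0,0,0,0]'
python3 -m handwheel '[-16,0,0,0,0,0,0,-16,0,0,0,0,0,0,-16,0,0,0,0,0,0,-15,0,0,0,0,0,0,-15,0,0,0,0,0,0,-15,0,0,0,0,0,0,-16,0,0,0,0,0,0,-16,0,0,0,0,0,0,0,0,0,0,0,0,0]'
python3 -c "
from h import *
go((*car(55,0),.155,CY),(*car(25,0),.115,CY))"
```

```text
time_s: 41.7
tool_pos: [0.7662, -0.0771, 0.1568]
orientation: [-0.0, 0.999, 0.042, -0.002]
contact_force: [0.1, -0.4, 1.2]
finger_gap: -0.0002
grip_force: 0.0
time_s: 42.45
tool_pos: [0.6428, -0.0882, 0.1621]
orientation: [0.001, 0.999, 0.041, 0.002]
contact_force: [0.7, 0.3, -0.3]
finger_gap: -0.0001
grip_force: 0.0
t 42.5 p [ 0.6428 -0.0882  0.1621] yaw 0.082 j [ 0.37  0.38 -0.35  1.54  0.14  1.25 -1.49] F [ 0.7  0.3 -0.3] gap -0.0001 grip 0.0
 turn -0.001 shift 0.2 -4.4 7.1
 turn 0.000 shift -30.0 -0.0 40.0
```

```bash
python3 -m handwheel '[-8,0,6,0,0,0,0,-7,0,6,0,0,0,0,-4,0,7,0,0,0,0,-4,0,7,0,0,0,0,-3,0,7,0,0,0,0,-3,0,7,0,0,0,0,-1,0,5,0,0,0,0,0,0,0,0,0,0,0,0,0,0,0,0,0,0]'
python3 -m handwheel '[0,0,2,0,0,0,0,0,0,1,0,0,0,0,0,0,0,0,0,0,0]'
python3 -c "
from h import *
go((*car(25,0),.113,CY))"
```

```text
time_s: 43.2
tool_pos: [0.6134, -0.0901, 0.1131]
orientation: [0.0, 0.999, 0.041, -0.0]
contact_force: [-1.7, 0.6, 4.4]
finger_gap: 0.0002
grip_force: 2.3
time_s: 43.45
tool_pos: [0.6134, -0.0901, 0.1128]
orientation: [0.0, 0.999, 0.041, -0.0]
contact_force: [-7.2, 0.3, 17.6]
finger_gap: -0.0
grip_force: 9.0
t 43.5 p [ 0.6134 -0.0901  0.1128] yaw 0.083 j [ 0.39  0.36 -0.35  1.66  0.14  1.14 -1.49] F [-7.2  0.3 17.6] gap -0.0 grip 9.0
 turn -0.000 shift -0.3 -3.9 -0.2
```

```bash
python3 -m handwheel '[0,0,-30,0,0,0,0,0,0,-40,0,0,0,0,0,0,-40,0,0,0,0,0,0,-32,0,0,0,0,-20,0,0,0,0,0,0,-20,0,0,0,0,0,0,-20,0,0,0,0,0,0,-20,0,0,0,0,0,0,-20,0,0,0,0,0,0,-20,0,0,0,0,0,0]' >/dev/null
python3 -m handwheel '[-20,0,0,0,0,0,0,-20,0,0,0,0,0,0,-20,0,0,0,0,0,0,-5,0,0,0,0,0,0,0,0,0,0,0,0,0,0,0,0,0,0,0,0]' >/dev/null
python3 -c "
from h import *
go((*car(-160,0),.25,CY),(*car(-160,0),.158,CY))"
```

```text
t 44.8 p [ 0.4296 -0.1054  0.2518] yaw 0.083 j [ 0.52 -0.13 -0.31  1.89 -0.04  1.37 -1.27] F [ 0.3  0.6 -0.9] gap 0.0001 grip 0.0
 turn -0.000 shift -0.9 -3.9 1.8
 turn 0.000 shift 0.0 0.0 92.0
```

```bash
python3 -m handwheel '[0,0,30,0,0,0,0,0,0,32,0,0,0,0,0,0,32,0,0,0,0,0,0,0,0,0,0,0,0,0,0,0,0,0,0]'
python3 -m handwheel '[15,0,0,0,0,0,0,15,0,0,0,0,0,0,15,0,0,0,0,0,0,15,0,0,0,0,0,0,15,0,0,0,0,0,0,15,0,0,0,0,0,0,15,0,0,0,0,0,0,0,0,0,0,0,0,0]'
python3 -c "
from h import *
go((*car(-55,0),.158,CY),(*car(-25,0),.115,CY))"
```

```text
time_s: 45.2
tool_pos: [0.4287, -0.1048, 0.1567]
orientation: [-0.001, 0.999, 0.042, -0.002]
contact_force: [0.3, -0.4, 0.3]
finger_gap: -0.0001
grip_force: 0.0
time_s: 45.87
tool_pos: [0.5379, -0.0964, 0.1603]
orientation: [-0.0, 0.999, 0.042, 0.003]
contact_force: [-0.9, -0.2, -0.3]
finger_gap: -0.0001
grip_force: 0.0
t 45.9 p [ 0.5379 -0.0964  0.1603] yaw 0.084 j [ 0.46  0.16 -0.36  1.8   0.06  1.19 -1.41] F [-0.9 -0.2 -0.3] gap -0.0001 grip 0.0
 turn 0.001 shift -4.5 -3.9 2.3
 turn 0.000 shift 30.0 0.0 43.0
```

```bash
python3 -m handwheel '[6,0,6,0,0,0,0,6,0,6,0,0,0,0,4,0,6,0,0,0,0,3,0,7,0,0,0,0,3,0,7,0,0,0,0,2,0,7,0,0,0,0,1,0,5,0,0,0,0,0,0,0,0,0,0,0,0,0,0,0,0,0,0]'
python3 -m handwheel '[0,0,2,0,0,0,0,0,0,1.5,0,0,0,0,0,0,0,0,0,0,0]'
python3 -c "
from h import *
go((*car(-25,0),.113,CY))"
```

```text
time_s: 46.62
tool_pos: [0.5584, -0.0947, 0.1134]
orientation: [-0.0, 0.999, 0.041, -0.0]
contact_force: [-0.0, -0.0, 0.5]
finger_gap: 0.0003
grip_force: 0.0
time_s: 46.87
tool_pos: [0.5586, -0.0947, 0.1128]
orientation: [0.0, 0.999, 0.041, -0.0]
contact_force: [-7.1, 0.9, 15.9]
finger_gap: 0.0
grip_force: 8.2
t 46.9 p [ 0.5586 -0.0947  0.1128] yaw 0.083 j [ 0.43  0.26 -0.36  1.79  0.1   1.11 -1.45] F [-7.1  0.9 15.9] gap 0.0 grip 8.2
 turn -0.000 shift 4.7 -4.0 -0.2
```

Flat. Retreat up and to the right side, then check.

```bash
python3 -m handwheel '[0,0,-30,0,0,0,0,0,0,-40,0,0,0,0,0,0,-40,0,0,0,0,0,0,-32,0,0,0,0,0,25,0,0,0,0,0,0,25,0,0,0,0,0,0,25,0,0,0,0,0,0,25,0,0,0,0,0,0,25,0,0,0,0,0,0,25,0,0,0,0,0]' >/dev/null
python3 -m handwheel '[0,25,0,0,0,0,0,0,25,0,0,0,0,0,0,25,0,0,0,0,0,0,25,0,0,0,0,0,0,0,0,0,0,0,0,0,0,0,0,0,0,0]'
python3 - <<'E'
from h import *
snap('scene','s9.png');snap('top','t9.png')
a=cv2.imread('pics/s9.png')[40:390,120:440];b=cv2.imread('pics/t9.png')[140:300,100:480]
o=np.zeros((600,800,3),np.uint8);o[:437,:400]=cv2.resize(a,(400,437));o[:168,400:]=cv2.resize(b,(400,168));o[437:,:]=0
o[200:431,400:]=cv2.resize(cv2.imread('pics/t9.png')[165:280,300:460],(400,231));cv2.imwrite('pics/c11.png',cv2.convertScaleAbs(o,alpha=1.5))
E
```

```text
time_s: 48.2
tool_pos: [0.5783, -0.3459, 0.251]
orientation: [-0.0, 0.999, 0.04, -0.001]
contact_force: [0.4, 0.6, 0.2]
finger_gap: 0.0
grip_force: 0.0
```

View pics/c11.png

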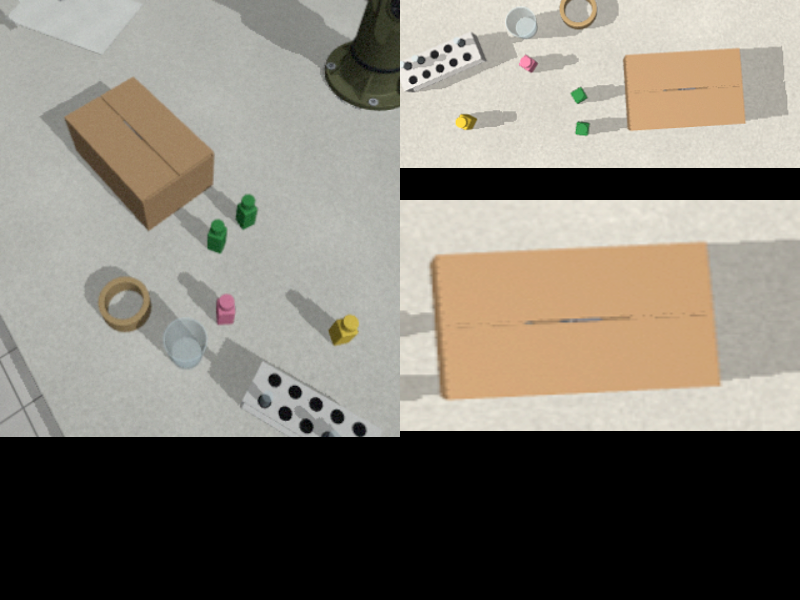

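The picture shows the carton shut with all four flaps flat. No white bottle is left on the bench, and the bystanders and decoys are where they were.

```bash
python3 -c "
from cell import r
print(r.finish_job())"
```

```text
the job is handed in; nothing more can be done
None
```

The job is handed in: the cap is tight, all three bottles are in the carton, and the flaps are folded flat, short pair first and then the long pair, with the bystanders untouched (about 48 s of the 210 s used).

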